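# Dispense one chewable tablet into the blue dose tray

## Robot

A 7-joint arm with a two-finger parallel gripper is mounted at the origin on a cart in front of the work surface, level with it; the furniture and walls round the work are solid. World frame = base frame: x ahead of the robot, y to its left, z up, the work surface at z = 0. Lengths are in m, angles in rad, forces in N, time in s.
With the tool pointing down it reaches from about 0.35 to 0.9 m from the base axis. Payload 7.2 kg.
Tool frame: the origin (TCP) lies midway between the tips of the shut fingers; the grasp point (between the pads) lies 19 mm behind it; z points along the fingers, y is the line along which they close (so a half turn about z gives the same grasp; the last joint's range is limited). The gripper opens to 85 mm and grips with 20 to 120 N. Pads are 22 mm wide; open, the fingers measure 114 mm over their backs; the gripper's body (76 mm by 85 mm) begins 54 mm behind the grasp point. The pads swing forward as they close: fully open they stand 13 mm farther back than shut.
Start: joints at [1.063, 0.411, -0.013, 1.596, 0.006, 1.134, -0.082], TCP at [0.266, -0.566, 0.231] pointing down, gripper open.
Joint ranges: [-2.95, 2.95], [-0.29, 1.99], [-1.47, 1.44], [0.14, 2.54], [-1.03, 4.17], [0.13, 1.85], [-2.86, 2.86]. Speed limits (rad/s): [2.39, 2.39, 3.01, 3.01, 3.14, 3.14, 3.14].

## Interface

Orientations are given as [roll, pitch, yaw] about the fixed x, y, z axes, in that order (R = Rz(yaw) Ry(pitch) Rx(roll)).
In Python, from rig import manip gives the robot as it stands. The module is installed in compiled form; this text tells all that it offers.
- The arm moves only by the tool send_rows, never from a script. Its argument "series" is a list of rows, each a list of 2 entries, a list of its own where there are three numbers: the shift along the tool's x, y, z in cm, then the turn, a rotation vector about the tool's x, y, z in degrees. A call has 1 to 20 rows; each row is the pose to reach, as a shift and turn from the pose commanded when the call began, along the tool's axes at that moment; what a row does not reach only later rows make up. A row lasts 1/8 s, in which the tool goes at most 62.5 mm and 10.7 degrees, less where a joint would pass 70% of its speed; a pose out of reach is approached as far as the arm can. A call with a gripper value outside its range is refused whole. "claw" is the closure, from 0 (fully open) to 1 (shut), set as the call begins (left out, the last holds). The fingers move at their own pace and stop on an object; the grip force is fixed at half the most. Time passes only in rows, so rows that repeat a pose let the fingers close. It gives the time, the measured TCP pose, the force, the opening and the grip force at its end, in the units of the state.
- manip.get_obs(): the state, without advancing time (a new reading comes with each control period).
- manip.grab_frame(name): name is "scene" or "top" or "wrist"; returns the picture (480x640x3 uint8, blue, green, red); there is no depth.
- manip.camera_info(name): a dict with "K" (3x3 intrinsics, pixels), "origin" and "attitude" of the camera in the world. Camera axes: x right, y down, z forward; pixel columns grow to the right and rows downward; lengths in m; the calibration is good to about 2 mm. The wrist camera is an equidistant fisheye: a pixel r from the principal point sees the ray r / f radians off the axis. A picture is of the moment at which its call begins: read the wrist's pose just before it. camera_info takes no time and is no camera call; for the wrist camera it gives the pose at the moment of the call.
- manip.hand_in(): hands the job in; it is judged then, once.
The state is a dict: "time_s": time; "joint_positions": joint angles; "dq": joint speeds; "joint_efforts": joint torques, N m; "position": TCP position; "tool_rot": TCP orientation; "contact_force": force on the tool from outside, world axes, zero at the start; "moment": the same for the moment, N m; "opening": opening from 0.0 (shut) to 1.0 (fully open); "grip_force": force on a finger pad.
Only numpy, scipy, OpenCV 4.12 (cv2) and the standard library are available. Lean on these libraries where they do the work, as an engineer would, in place of code of your own. Each camera call takes 0.05 s, during which the arm holds its last target. There are 200 camera calls.

## Task

Set out one chewable tablet for the next patient: press the tablet dispenser's red plunger pad fully in once and let it spring all the way back, so that a single tablet comes out on the platform, then push that tablet sideways with the outside of the fingers until it drops into the blue dose tray, where it must lie flat. Pick nothing up, and leave the other patient's tablet in the yellow tray and the things round the dispenser where they are.

Things in the scene. Friction and masses are not known exactly. Their poses are not given: they have to be found in the camera images.
- dispenser: White tablet dispenser, fixed on the table. Origin on the table under the axis of its clear upright magazine; +x is the way tablets come out, +z up. In its frame: the magazine is 40 x 40 mm, 86 mm high with its cap (46 x 46 mm); the spring guide behind it reaches back to x = -46 mm, 45 mm high, 44 mm wide; in front is the platform, with a dose tray along each side (either colour on either side).
- plunger (a joint): Travel of the sprung plunger along the dispenser's +x: 0 = out, 0.050 m = fully in. Spring 3 N when out, 7 N fully in, damping 25 N per m/s; let go, it comes back by itself in about 1 s. A full stroke drives the lowest tablet out and leaves it on the platform (further out if pressed fast). As the plunger comes back the next tablet drops down: a second press would send out a second one.
- plunger_pad (a point): Centre of the outer face of the plunger's red pad (38 mm wide, 32 mm high, upright, facing the dispenser's -x), 28 mm above the table, 104 mm behind the magazine's axis while the plunger is out; it is pushed along the dispenser's +x and moves with the plunger. The space behind the pad is clear.
- platform (a point): Where the middle of a dispensed tablet comes to lie on the grey-topped platform, 22 mm above the table, 50 mm from the magazine's axis, mid-width. The platform runs from x = 20 to 94 mm and y = -44 to 44 mm in the dispenser's frame, open along both sides, with a lip 4 mm high across its far end (x = 91 to 95 mm).
- tablet_1: The lowest tablet in the magazine, the one to be dispensed: brown, round, flat, 30 mm across, 12 mm thick, 14 g or so. Origin at its centre, z along its axis.
- tablet_2: The second tablet in the magazine, same size (two more lie on it). It must stay in the magazine.
- set_tablet: The other patient's tablet, same size, lying in the yellow tray, so that its top stands 3.5 mm higher than the platform.
- blue_tray: Blue open dose tray, fixed beside the platform: 70 mm along its x, 60 mm along its y, 9.5 mm high, walls and floor 2.5 mm. Origin under its centre, 11 mm above the table, 75.5 mm sideways from the platform's middle; axes as the dispenser's. Rim 1.5 mm, floor 8.5 mm lower than the platform: a tablet pushed over the edge tips in, and leans there until pushed some 15 to 20 mm past it.
- yellow_tray: Yellow tray, same size and build, on the other side of the platform. The white base under both trays is 11 mm high and runs from y = -109 to 109 mm in the dispenser's frame.
- iodine: Bystander to be left alone: brown bottle with a light cap, 36 mm across, 75 mm high, loose on the table; origin at its underside.
- vitamin_b: Bystander to be left alone: small brown bottle with a grey cap, 28 mm across, 58 mm high, loose on the table; origin at its underside.
- probe_cover_box: Bystander to be left alone: white and green carton, 41 x 90 x 45 mm, loose on the table; origin at its underside.
- paste_syringe: Bystander to be left alone: orange and white paste syringe, 25 x 199 x 24 mm, loose on the table; origin at its underside.
- slide_box: Bystander to be left alone: beige carton, 60 x 90 x 32 mm, loose on the table; origin at its underside.
Mind the look-alikes: they are no part of the job. Leave any pink or purple look-alike of the set_tablet alone.

How it is judged:
On the way, in this order (a step that is already met when the one before it is completed fails the run):
1. the plunger is pressed fully in (value of joint plunger above 0.0465 m), for 0.02 s.
2. the plunger is back out and one tablet lies on the platform in front of the magazine (value of joint plunger below 0.004 m and x of tablet_1 in the frame of dispenser between 0.036 and 0.08 m and z of tablet_1 in the frame of dispenser between 0.024 and 0.032 m and y of tablet_1 in the frame of dispenser between -0.042 and 0.042 m), for 0.1 s.
At the end, for the whole second after the job is handed in: The dispensed tablet lies at rest in the blue tray, flat on its floor (tilt under 0.2 rad, centre no more than 13 mm above the tray's underside), the plunger is out (under 4 mm of travel), the next tablet is still in the magazine and the other tablet is in the yellow tray (x of tablet_1 in the frame of blue_tray between -0.033 and 0.033 m and y of tablet_1 in the frame of blue_tray between -0.028 and 0.028 m and z of tablet_1 in the frame of blue_tray below 0.013 m and angle between tablet_1's own z axis and vertical below 0.2 rad and linear speed of tablet_1 below 0.02 m/s and value of joint plunger below 0.004 m and x of tablet_2 in the frame of dispenser between -0.006 and 0.006 m and x of set_tablet in the frame of yellow_tray between -0.034 and 0.034 m and y of set_tablet in the frame of yellow_tray between -0.029 and 0.029 m); the robot touches nothing.
It fails at once if a second tablet leaves the magazine (x of tablet_2 in the frame of dispenser above 0.01 m).
It fails at once if the tablet is lifted off the platform (z of tablet_1 in the frame of dispenser above 0.037 m).
It fails at once if the other patient's tablet is moved (distance of set_tablet from where it was at the start of the episode above 0.01 m).
It fails at once if a thing standing round the dispenser is moved by more than 20 mm (distance of any of iodine, vitamin_b, probe_cover_box, paste_syringe, slide_box from where it was at the start of the episode above 0.02 m).
It also fails if it takes over 45 s, if anything falls off the work surface, if the arm or the gripper's body presses on something with over 40 N, if the wrist force passes 120 N, or if a joint passes its speed limit or range.

## Working session

There is one attempt and no reset: what is moved stays moved. The work goes in short steps, Python scripts to look and compute and a tool call to move; the robot and the scene stay as the last step left them, time stands still between calls to the robot, and variables do not carry over. Pictures are saved under pics/ and viewed, at most 10 in all, crops included, and the job is handed in when it is done.

Besides the shell and the picture viewer there is one more tool, called after ">>>" as name([rows], argument=value, ...), one row to a line, values as JSON. send_rows: Moves the arm, as the interface text tells. Its arguments: {"type":"object","properties":{"series":{"type":"array"},"claw":{"type":"number"}},"required":["series"]}

```bash
mkdir -p pics; cat > h.py <<'E'
import numpy as np, cv2
from scipy.spatial.transform import Rotation as R
from rig import manip
def cam(n):
    c=manip.camera_info(n); A=np.array(c["attitude"],float)
    if A.shape!=(3,3): A=R.from_euler('xyz',A).as_matrix()
    return np.array(c["K"]),np.array(c["origin"]),A
def ray(n,px,c=None):
    K,o,A=c or cam(n); v=np.array([(px[0]-K[0,2])/K[0,0],(px[1]-K[1,2])/K[1,1]])
    if n=="wrist":
        t=np.hypot(*v); d=np.r_[v/max(t,1e-9)*np.sin(t),np.cos(t)]
    else: d=np.r_[v,1]
    return o,A@d
def onz(n,px,z,c=None):
    o,d=ray(n,px,c); return o+d*(z-o[2])/d[2]
def grab(n,f):
    i=manip.grab_frame(n); cv2.imwrite(f"pics/{f}.png",i); return i
E
python3 - <<'E'
from h import *
for n in ("scene","top"):
    print(manip.camera_info(n)); grab(n,n+"0")
print(manip.get_obs())
E
```

```text
{'K': array([[455.60503737,   0.        , 323.70462354],
       [  0.        , 455.60503737, 243.79605353],
       [  0.        ,   0.        ,   1.        ]]), 'origin': array([-0.01398845,  0.43630968,  0.61220669]), 'attitude': array([-2.21802961, -0.00994095, -2.14942413])}
{'K': array([[589.88196333,   0.        , 317.39232676],
       [  0.        , 589.88196333, 240.62805331],
       [  0.        ,   0.        ,   1.        ]]), 'origin': array([0.36902148, 0.0238629 , 1.44741181]), 'attitude': array([-2.97205155, -0.01446122, -1.55048135])}
{'time_s': 0.1, 'joint_positions': array([ 1.0627794 ,  0.41182324, -0.01271537,  1.59697449,  0.00559822,
        1.13428372, -0.08218398]), 'dq': array([-1.09190191e-03, -1.64149490e-03,  1.13960590e-04, -4.84723364e-03,
        3.28901795e-04,  3.62097368e-05, -4.03720092e-04]), 'joint_efforts': array([ 3.31336392e-03, -6.01831412e+01,  6.84506949e-01, -3.00089908e+01,
        1.39580359e-02,  6.44310741e-03, -4.76704474e-05]), 'position': array([ 0.26588539, -0.5651276 ,  0.23052928]), 'tool_rot': array([-3.14014286e+00,  9.95807424e-05,  4.39859625e-01]), 'contact_force': array([-0.48157972,  1.04755083,  0.19578643]), 'moment': array([-0.01445468, -0.01953245, -0.00295024]), 'grip_force': 0.0, 'opening': 0.997146551079142}
```

View pics/top0.png

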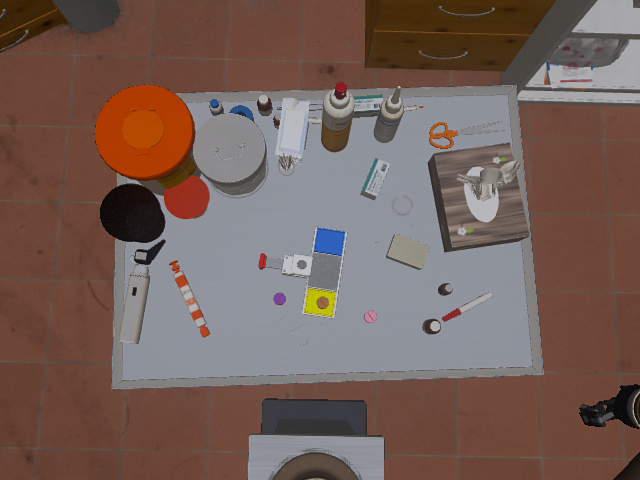

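View pics/scene0.png

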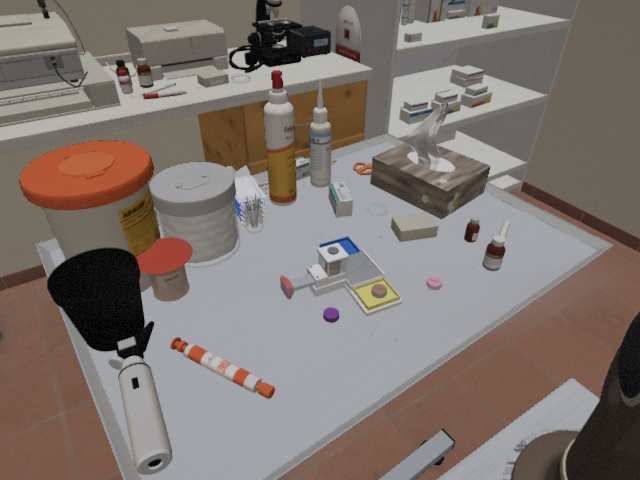

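The top view shows the dispenser's magazine at about (302,265), red pad (263,261), platform (325,271), blue tray (330,241) and yellow tray (320,303). Tablets leave to image right, and the purple and pink look-alikes are at (280,299) and (370,316).

```bash
python3 - <<'E'
from h import *
i=cv2.imread("pics/top0.png"); h=cv2.cvtColor(i,cv2.COLOR_BGR2HSV)
def m(lo,hi,roi):
    k=cv2.inRange(h,lo,hi); z=np.zeros_like(k); x0,y0,x1,y1=roi; z[y0:y1,x0:x1]=k[y0:y1,x0:x1]
    c=max(cv2.findContours(z,0,2)[0],key=cv2.contourArea); return c
b=m((105,120,60),(130,255,255),(305,220,355,262)); y=m((22,120,80),(35,255,255),(295,280,345,325)); r=m((0,120,60),(8,255,255),(250,245,275,280))
P={}
for n,c,z in (("b",b,.0135),("y",y,.0135),("r",r,.03)):
    q=cv2.minAreaRect(c); p=onz("top",q[0],z); box=[onz("top",v,z)[:2].round(4).tolist() for v in cv2.boxPoints(q)]
    print(n,q,p.round(4),box); P[n]=p
d=(P['b']-P['y'])[:2]; L=np.hypot(*d); yv=d/L; xv=np.array([yv[1],-yv[0]])
mid=(P['b']+P['y'])[:2]/2; print("sep",L,"(151) yaw",np.degrees(np.arctan2(xv[1],xv[0])),"platform",mid,"origin",mid-.05*xv,"pad by calc",mid-.154*xv)
print("r rel", (P['r'][:2]-mid)@xv,(P['r'][:2]-mid)@yv)
# scene check
i=cv2.imread("pics/scene0.png"); h=cv2.cvtColor(i,cv2.COLOR_BGR2HSV)
K,o,A=cam("scene")
for n,c in (("y",m((22,120,80),(35,255,255),(340,270,410,315))),("r",m((0,100,50),(8,255,255),(275,270,300,300)))):
    q=cv2.minAreaRect(c); print(n,q,onz("scene",q[0],.0135 if n=='y' else .028))
E
```

```text
b ((329.05780029296875, 241.124267578125), (28.282636642456055, 24.40517807006836), 8.746162414550781) [ 0.6143 -0.0207  0.0135] [[0.5887, 0.0178], [0.6493, 0.0099], [0.6401, -0.0594], [0.5796, -0.0511]]
y ((319.7803039550781, 301.927734375), (28.738807678222656, 25.013408660888672), 8.746162414550781) [ 0.4643 -0.0007  0.0135] [[0.439, 0.0377], [0.499, 0.0299], [0.4898, -0.0394], [0.43, -0.0311]]
r ((262.0540771484375, 260.6756896972656), (5.589565277099609, 13.480716705322266), 9.462322235107422) [0.5598 0.1412 0.03  ] [[0.5445, 0.15], [0.5771, 0.1459], [0.5751, 0.1324], [0.5426, 0.1366]]
sep 0.15129270374595816 (151) yaw -97.57709434349685 platform [ 0.53930953 -0.01070639] origin [0.54590254 0.03885703] pad by calc [0.55961599 0.14194894]
r rel -0.1533107659827594 0.0002517755338147555
y ((370.0, 306.0), (6.0, 10.0), 90.0) [0.44042355 0.03014698 0.0135    ]
r ((283.2500305175781, 278.7500305175781), (5.656853675842285, 3.535533905029297), 45.0) [0.57818771 0.13573008 0.028     ]
```

>>> send_rows([
  [[2,-1.8,0],[0,0,-2]],
  [[5,-4.6,0],[0,0,-5]],
  [[8.5,-8,0],[0,0,-8]],
  [[12,-11.2,0],[0,0,-12]],
  [[15.5,-14.5,0],[0,0,-15]],
  [[19,-17.7,0],[0,0,-19]],
  [[22.5,-21,0],[0,0,-22]],
  [[26,-24.2,0],[0,0,-26]],
  [[29.5,-27.5,0],[0,0,-29]],
  [[33,-30.7,0],[0,0,-33]],
  [[36.5,-34,0],[0,0,-36]],
  [[40,-37.2,0],[0,0,-40]],
  [[43.5,-40.5,0],[0,0,-43]],
  [[47,-43.7,2],[0,0,-46]],
  [[50.5,-47,4],[0,0,-50]],
  [[54,-50.2,6],[0,0,-53]],
  [[56.8,-52.8,7],[0,0,-56]],
  [[58.6,-54.5,8],[0,0,-57.2]],
  [[58.6,-54.5,8],[0,0,-57.2]],
  [[58.6,-54.5,8],[0,0,-57.2]],
], claw=1)

```text
time_s: 2.6
position: [0.564, 0.1761, 0.1511]
tool_rot: [-3.141, 0.001, 1.437]
contact_force: [0.3, -0.5, 0.4]
opening: -0.0
grip_force: 0.0
```

```bash
python3 - <<'E'
from h import *
s=manip.get_obs(); print(s["time_s"],s["position"],s["tool_rot"],s["opening"],s["joint_positions"])
print(cam("wrist")); grab("wrist","w1"); 
E
```

```text
2.6 [0.56400702 0.17614204 0.15107178] [-3.14095384e+00  9.55743645e-04  1.43729433e+00] -0.00043402288889648653 [ 0.02476896  0.49586927 -0.55694453  1.73971059  0.3051792   0.99433199
 -0.78013538]
(array([[371.64829954,   0.        , 319.28124479],
       [  0.        , 371.64829954, 238.31286595],
       [  0.        ,   0.        ,   1.        ]]), array([0.57362202, 0.25418333, 0.29322566]), array([[ 9.91174548e-01, -1.25783889e-01, -4.18500690e-02],
       [-1.32561069e-01, -9.42280426e-01, -3.07465709e-01],
       [-7.60268262e-04,  3.10299875e-01, -9.50638422e-01]]))
```

View pics/w1.png

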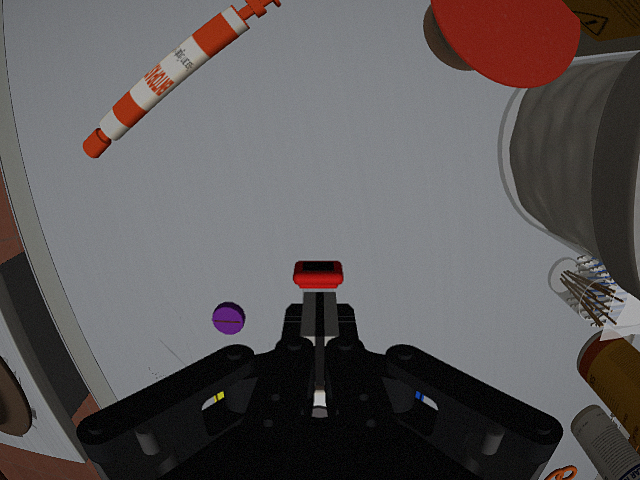

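The wrist view shows the red pad at (318,275), centred in front of the shut fingers. That puts it within 1 mm laterally of the top-view estimate, so I'll descend behind it.

>>> send_rows([
  [[0,0,2],[0,0,0]],
  [[0,0,5],[0,0,0]],
  [[0,0,8],[0,0,0]],
  [[0,0,10.5],[0,0,0]],
  [[0,0,12],[0,0,0]],
  [[0,0,12.7],[0,0,0]],
  [[-0.7,0,12.7],[0,0,0]],
  [[-1.4,0,12.7],[0,0,0]],
  [[-2,0,12.7],[0,0,0]],
  [[-2.6,0,12.7],[0,0,0]],
  [[-3.2,0,12.7],[0,0,0]],
  [[-3.2,0,12.7],[0,0,0]],
])

```text
time_s: 4.15
position: [0.5607, 0.1459, 0.025]
tool_rot: [3.14, -0.001, 1.438]
contact_force: [1.0, 3.1, 2.2]
opening: -0.004
grip_force: 1.9
```

>>> send_rows([
  [[-0.5,0,0],[0,0,0]],
  [[-1,0,0],[0,0,0]],
  [[-1.5,0,0],[0,0,0]],
  [[-2,0,0],[0,0,0]],
  [[-2.5,0,0],[0,0,0]],
  [[-3,0,0],[0,0,0]],
  [[-3.5,0,0],[0,0,0]],
  [[-3.9,0,0],[0,0,0]],
  [[-3.9,0,0],[0,0,0]],
])

```text
time_s: 5.28
position: [0.5557, 0.1084, 0.025]
tool_rot: [3.14, -0.002, 1.439]
contact_force: [1.3, 6.6, 1.9]
opening: 0.004
grip_force: 3.3
```

>>> send_rows([
  [[-0.2,0,0],[0,0,0]],
  [[-0.4,0,0],[0,0,0]],
  [[-0.6,0,0],[0,0,0]],
  [[-0.6,0,0],[0,0,0]],
])

```text
time_s: 5.78
position: [0.5556, 0.1077, 0.0253]
tool_rot: [3.138, -0.009, 1.443]
contact_force: [3.4, 18.4, -2.3]
opening: -0.001
grip_force: 9.3
```

The plunger is on its end stop: force rose to 18 N with no further motion. Now I'll back off.

>>> send_rows([
  [[0.5,0,0],[0,0,0]],
  [[1.2,0,0],[0,0,0]],
  [[2,0,0],[0,0,0]],
  [[3,0,0],[0,0,0]],
  [[4,0,0],[0,0,0]],
  [[5,0,0],[0,0,0]],
  [[6,0,0],[0,0,0]],
  [[7,0,0],[0,0,0]],
  [[8,0,0],[0,0,0]],
  [[9,0,-2],[0,0,0]],
  [[10,0,-5],[0,0,0]],
  [[11,0,-9],[0,0,0]],
  [[12,0,-13],[0,0,0]],
  [[12,0,-13],[0,0,0]],
  [[12,0,-13],[0,0,0]],
])

```text
time_s: 7.65
position: [0.5696, 0.2192, 0.1537]
tool_rot: [-3.141, 0.001, 1.438]
contact_force: [-0.9, 0.1, -0.9]
opening: -0.001
grip_force: 0.0
```

```bash
python3 - <<'E'
from h import *
s=manip.get_obs(); print(s["time_s"],s["position"],s["tool_rot"],s["contact_force"])
i=grab("top","top1"); j=grab("scene","scene1")
a=cv2.resize(i[215:335,240:370],None,fx=4,fy=4,interpolation=2); b=cv2.resize(j[225:325,270:410],None,fx=3.4,fy=4.8,interpolation=2)
hh=max(a.shape[0],b.shape[0]); a=a[:hh]; b=cv2.resize(b,(280,a.shape[0]));
cv2.imwrite("pics/c1.png",np.hstack([a,b]))
E
```

```text
7.65 [0.56961101 0.21923351 0.15366042] [-3.14104993e+00  1.03948248e-03  1.43795712e+00] [-0.92481182  0.11162699 -0.92923093]
```

View pics/c1.png

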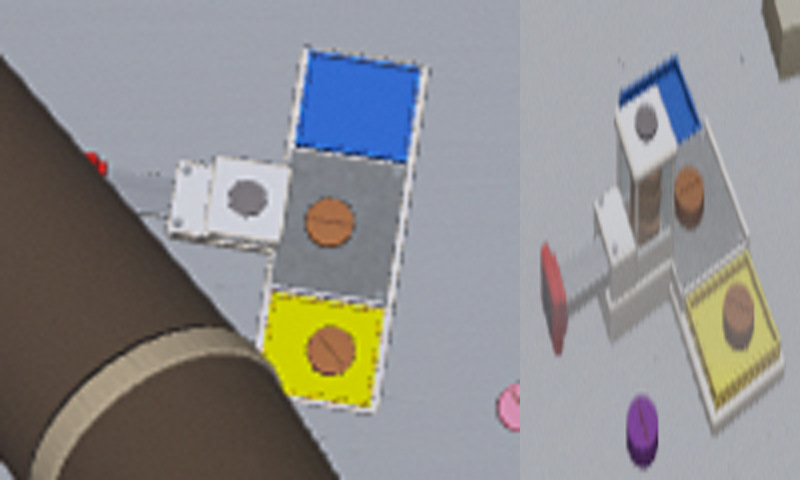

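One tablet lies on the platform at crop (330,222), the plunger is back out, and the other tablet is at crop (331,349) in the yellow tray.

```bash
python3 - <<'E'
from h import *
O=np.array([.5459,.0389]); a=np.radians(-97.58); xv=np.array([np.cos(a),np.sin(a)]); yv=np.array([-xv[1],xv[0]])
for px,z in (((240+330/4,215+222/4),.034),((240+331/4,215+349/4),.0255)):
    d=onz("top",px,z)[:2]-O; print(d@xv,d@yv)
s=manip.get_obs(); p=s["position"]; Rt=R.from_euler('xyz',s["tool_rot"]).as_matrix()
for X,Y,Z in ((.050,-.038,.13),(.05,-.038,.03),(.05,.03,.03)):
    t=np.r_[O+X*xv+Y*yv,Z]; print(t,(Rt.T@(t-p)*100).round(2))
E
```

```text
0.044928012977359474 -0.0013807899012361442
0.05711795456236511 -0.07612463546587958
[ 0.50163654 -0.00565049  0.13      ] [-23.15  -3.72   2.33]
[ 0.50163654 -0.00565049  0.03      ] [-23.13  -3.7   12.33]
[ 0.56904233 -0.01462039  0.03      ] [-23.12   3.1   12.31]
```

>>> send_rows([
  [[-1.5,-0.3,0],[0,0,0]],
  [[-4,-0.8,0],[0,0,0]],
  [[-7,-1.2,0],[0,0,0]],
  [[-10,-1.7,0],[0,0,0]],
  [[-13,-2.2,0],[0,0,0]],
  [[-16,-2.7,0],[0,0,0]],
  [[-19,-3.2,0],[0,0,0]],
  [[-21.5,-3.6,0],[0,0,0]],
  [[-22.7,-3.9,0],[0,0,0]],
  [[-22.7,-3.9,0],[0,0,0]],
  [[-22.7,-3.9,2],[0,0,0]],
  [[-22.7,-3.9,5],[0,0,0]],
  [[-22.7,-3.9,7],[0,0,0]],
  [[-22.7,-3.9,7],[0,0,0]],
])

```text
time_s: 9.5
position: [0.5004, 0.0011, 0.0831]
tool_rot: [-3.139, -0.001, 1.44]
contact_force: [-0.3, 0.7, 0.0]
opening: 0.004
grip_force: 0.0
```

```bash
python3 - <<'E'
from h import *
O=np.array([.5459,.0389]); a=np.radians(-97.58); xv=np.array([np.cos(a),np.sin(a)]); yv=np.array([-xv[1],xv[0]])
s=manip.get_obs(); p=s["position"]; d=p[:2]-O; print(s["time_s"],d@xv,d@yv,p[2],s["contact_force"])
j=grab("scene","scene2"); grab("wrist","w2")
b=cv2.resize(j[205:325,260:420],None,fx=4,fy=4,interpolation=2); cv2.imwrite("pics/c2.png",b)
E
```

```text
9.5 0.04343383866614865 -0.040143170933011195 0.08305505050769145 [-0.2550622   0.68403907  0.00437083]
```

View pics/c2.png

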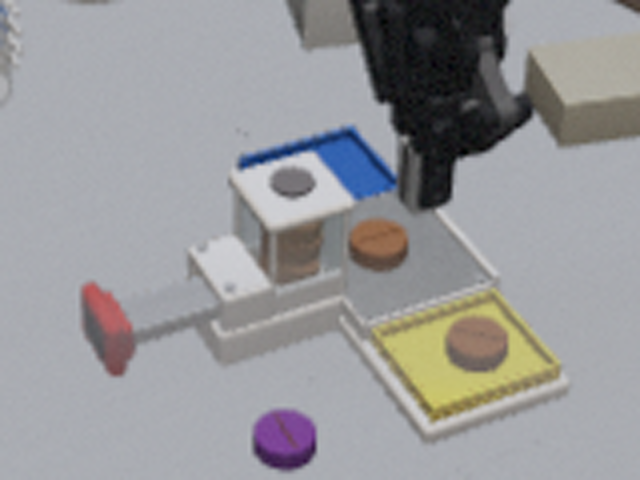

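The shut fingers hang above the yellow side of the platform, at crop (425,190), clear of both tablets. I'll descend and push.

>>> send_rows([
  [[-0.2,0,1.5],[0,0,0]],
  [[-0.2,0,3],[0,0,0]],
  [[-0.2,0,4.5],[0,0,0]],
  [[-0.2,0,5.3],[0,0,0]],
  [[-0.2,0,5.6],[0,0,0]],
  [[-0.2,0,5.6],[0,0,0]],
  [[-0.2,0.6,5.6],[0,0,0]],
  [[-0.2,1.2,5.6],[0,0,0]],
  [[-0.2,1.8,5.6],[0,0,0]],
  [[-0.2,2.4,5.6],[0,0,0]],
  [[-0.2,3,5.6],[0,0,0]],
  [[-0.2,3.5,5.6],[0,0,0]],
  [[-0.2,4,5.6],[0,0,0]],
  [[-0.2,4.5,5.6],[0,0,0]],
  [[-0.2,5,5.6],[0,0,0]],
  [[-0.2,5,5.6],[0,0,0]],
])

```text
time_s: 11.6
position: [0.551, -0.0087, 0.0283]
tool_rot: [3.141, -0.0, 1.438]
contact_force: [-0.3, -0.3, 1.5]
opening: -0.001
grip_force: 0.0
```

```bash
python3 - <<'E'
from h import *
O=np.array([.5459,.0389]); a=np.radians(-97.58); xv=np.array([np.cos(a),np.sin(a)]); yv=np.array([-xv[1],xv[0]])
s=manip.get_obs(); p=s["position"]; d=p[:2]-O; print(s["time_s"],d@xv,d@yv,p[2],s["contact_force"])
j=grab("scene","scene3"); i=grab("top","top3")
b=cv2.resize(j[205:305,300:400],(400,400),interpolation=2); c=cv2.resize(i[220:320,275:375],(400,400),interpolation=2); cv2.imwrite("pics/c3.png",np.hstack([b,c]))
E
```

```text
11.6 0.04655990866381882 0.01131858563875816 0.028284019639793722 [-0.26769231 -0.27636588  1.46467176]
```

View pics/c3.png

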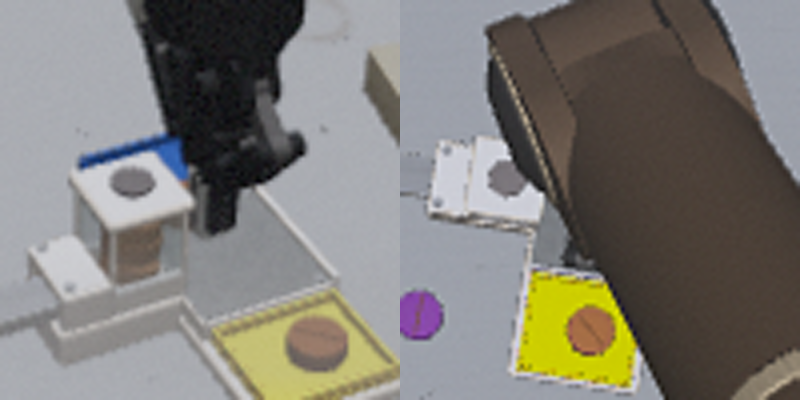

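The tablet moved ahead of the fingers (a brown sliver shows at crop (180,182)) and the yellow tray is untouched. I'll keep pushing over the edge.

>>> send_rows([
  [[0,0.4,0.1],[0,0,0]],
  [[0,0.8,0.1],[0,0,0]],
  [[0,1.2,0.1],[0,0,0]],
  [[0,1.6,0.1],[0,0,0]],
  [[0,2,0.1],[0,0,0]],
  [[0,2.4,0.1],[0,0,0]],
  [[0,2.8,0.1],[0,0,0]],
  [[0,3.2,0.1],[0,0,0]],
  [[0,3.6,0.1],[0,0,0]],
  [[0,4,0.1],[0,0,0]],
  [[0,4,0.1],[0,0,0]],
])

```text
time_s: 13.08
position: [0.5905, -0.014, 0.0272]
tool_rot: [3.141, -0.0, 1.438]
contact_force: [-0.3, -0.6, 0.2]
opening: 0.001
grip_force: 0.0
```

>>> send_rows([
  [[0,-0.5,0],[0,0,0]],
  [[0,-1.5,0],[0,0,0]],
  [[0,-1.5,-2],[0,0,0]],
  [[0,-1.5,-5],[0,0,0]],
  [[0,-1.5,-9],[0,0,0]],
  [[0,-1.5,-12],[0,0,0]],
  [[-3,-4,-12],[0,0,0]],
  [[-7,-7,-12],[0,0,0]],
  [[-11,-10,-12],[0,0,0]],
  [[-15,-13,-12],[0,0,0]],
  [[-19,-16,-12],[0,0,0]],
  [[-22,-18,-12],[0,0,0]],
  [[-24,-19,-12],[0,0,0]],
  [[-24,-19,-12],[0,0,0]],
])

```text
time_s: 14.82
position: [0.3695, -0.2281, 0.1485]
tool_rot: [3.14, 0.001, 1.435]
contact_force: [1.0, 0.9, 0.1]
opening: 0.002
grip_force: 0.0
```

```bash
python3 - <<'E'
from h import *
O=np.array([.5459,.0389]); a=np.radians(-97.58); xv=np.array([np.cos(a),np.sin(a)]); yv=np.array([-xv[1],xv[0]])
s=manip.get_obs(); print(s["time_s"],s["position"],s["contact_force"])
j=grab("scene","scene4"); i=grab("top","top4")
b=cv2.resize(j[205:305,300:400],(400,400),interpolation=2); c=cv2.resize(i[220:320,275:375],(400,400),interpolation=2); cv2.imwrite("pics/c4.png",np.hstack([b,c]))
h=cv2.cvtColor(i,cv2.COLOR_BGR2HSV); k=cv2.inRange(h,(5,90,60),(18,255,220)); k[:225]=0;k[320:]=0;k[:,:305]=0;k[:,350:]=0
for q in cv2.findContours(k,0,2)[0]:
    if cv2.contourArea(q)>20:
        e=cv2.minAreaRect(q); d=onz("top",e[0],.0255)[:2]-O; print(e,d@xv,d@yv)
E
```

```text
14.825 [ 0.36953014 -0.22811436  0.14851045] [1.03090771 0.94730245 0.13706374]
((322.2500305175781, 302.2500305175781), (10.60660171508789, 11.31370735168457), 45.0) 0.05593032800503425 -0.07630852703940992
((326.0, 244.0), (10.0, 10.0), 90.0) 0.04361357295339598 0.06536832599605279
```

View pics/c4.png

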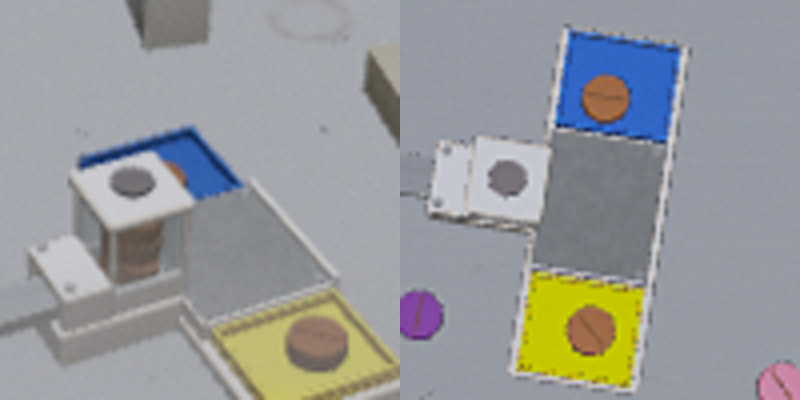

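The tablet shows as a full circle at crop (605,99), its centre 65 mm out. Its near edge is about 2 mm inside the tray wall, with a blue gap visible, so it lies flat. The yellow tray's tablet has not moved.

```bash
python3 -c "
from h import *
print(manip.hand_in())"
```

```text
the job is handed in; nothing more can be done
None
```

I pressed the plunger fully in once and it came back out. One tablet was dispensed and pushed into the blue tray, where the top view shows it lying flat; the job is handed in, but the hand-in call returned no verdict.

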